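# Return stray seal parts to their stock bins

## Task

Put the five stray seal parts lying on the bench back with their own kind: both lock bodies, both bolt pins and the barrel each go into the empty front compartment of the bin whose back compartment holds that kind of part, whatever their colour. Lay every part flat on the compartment floor, not on top of another or leaning on a wall; set them down rather than dropping them, and leave the marker pen and the plug gauge where they lie.

Things in the scene. Friction and masses are not known exactly. Their poses are not given: they have to be found in the camera images.
- lock_blue: Blue cable-seal lock body, a flat block 34 long (x) x 26 wide (y) x 12 thick (z), white panel on top (sizes in mm). Origin at its centre, 6 above the surface. Starts flat on the table at any yaw; grasp across the 26 width. About 28 g. Belongs in bin_locks.
- lock_yellow: Yellow cable-seal lock body, a flat block 34 long (x) x 26 wide (y) x 12 thick (z), white panel on top (sizes in mm). Origin at its centre, 6 above the surface. Starts flat on the table at any yaw; grasp across the 26 width. About 28 g. Belongs in bin_locks.
- pin_blue: Blue-head bolt-seal pin, lying: round steel shank 9 mm thick, 72 long; eight-sided plastic head 14 long, 18 across flats. Origin on the shank axis at the balance point, 7.6 above the surface: grasp here. Head lies 23 to 37 from it towards -x, tip 49 towards +x. Nearly level; does not roll. x starts within 1.1 rad of straight away from the robot. About 50 g. Belongs in bin_pins.
- pin_yellow: Yellow-head bolt-seal pin, lying: round steel shank 9 mm thick, 72 long; eight-sided plastic head 14 long, 18 across flats. Origin on the shank axis at the balance point, 7.6 above the surface: grasp here. Head lies 23 to 37 from it towards -x, tip 49 towards +x. Nearly level; does not roll. x starts within 1.1 rad of straight away from the robot. About 50 g. Belongs in bin_pins.
- barrel_yellow: Yellow bolt-seal barrel, lying: an eight-sided sleeve 38 mm long (along its x), 20 across its flats, with a bored steel-rimmed hole in one end. Origin at its centre, 10 above the surface it lies on; grasp across the middle. It does not roll. About 40 g. Belongs in bin_barrels
- bin_locks: Fixed open grey bin (mm) 208 long (x), 166 wide (y), 45 high, walls 3. Empty front compartment (robot side) 120 x 160 inside, floor 4 above the table. Origin at table height under this compartment's centre; x points to the bin's back, away from the robot (yaw within 0.08), y left. Back compartment (x 63 to 142) is full of stock, below the rim: blue and yellow lock bodies.
- bin_pins: Fixed open grey bin (mm) 208 long (x), 166 wide (y), 45 high, walls 3. Empty front compartment (robot side) 120 x 160 inside, floor 4 above the table. Origin at table height under this compartment's centre; x points to the bin's back, away from the robot (yaw within 0.08), y left. Back compartment (x 63 to 142) is full of stock, below the rim: pins with blue or yellow heads.
- bin_barrels: Fixed open grey bin (mm) 208 long (x), 166 wide (y), 45 high, walls 3. Empty front compartment (robot side) 120 x 160 inside, floor 4 above the table. Origin at table height under this compartment's centre; x points to the bin's back, away from the robot (yaw within 0.08), y left. Back compartment (x 63 to 142) is full of stock, below the rim: yellow and blue eight-sided barrels.
- marker: Bystander, not to be moved: white marker pen with a black cap, 112 mm long (x) x 14 thick, lying on the table left of the parts; origin 7 above the table, 56 from either end.
- gauge: Bystander, not to be moved: aluminium double-ended plug gauge with a green and a red band, 104 mm long (x) x 14 thick, lying on the table right of the parts; origin at its centre, 7 above the table.

How it is judged:
At the end, for the whole second after the job is handed in: Every part lies in the front compartment of its kind's bin, released and at rest, flat on the floor (origin above the bin's underside by under 16 mm for lock bodies, 18 mm for pins, 19 mm for the barrel); marker and gauge within 25 mm of where they lay (x of lock_blue in the frame of bin_locks between -0.054 and 0.054 m and y of lock_blue in the frame of bin_locks between -0.076 and 0.076 m and z of lock_blue in the frame of bin_locks between 0.002 and 0.016 m and linear speed of each of lock_blue, lock_yellow, pin_blue, pin_yellow, barrel_yellow below 0.02 m/s and x of lock_yellow in the frame of bin_locks between -0.054 and 0.054 m and y of lock_yellow in the frame of bin_locks between -0.076 and 0.076 m and z of lock_yellow in the frame of bin_locks between 0.002 and 0.016 m and x of pin_blue in the frame of bin_pins between -0.054 and 0.054 m and y of pin_blue in the frame of bin_pins between -0.076 and 0.076 m and z of pin_blue in the frame of bin_pins between 0.002 and 0.018 m and x of pin_yellow in the frame of bin_pins between -0.054 and 0.054 m and y of pin_yellow in the frame of bin_pins between -0.076 and 0.076 m and z of pin_yellow in the frame of bin_pins between 0.002 and 0.018 m and x of barrel_yellow in the frame of bin_barrels between -0.054 and 0.054 m and y of barrel_yellow in the frame of bin_barrels between -0.076 and 0.076 m and z of barrel_yellow in the frame of bin_barrels between 0.002 and 0.019 m and distance of each of marker, gauge from where it was at the start of the episode below 0.025 m); the robot touches nothing.
It fails at once if the marker is pushed more than 25 mm from where it lay (distance of marker from where it was at the start of the episode above 0.025 m).
It fails at once if the gauge is pushed more than 25 mm from where it lay (distance of gauge from where it was at the start of the episode above 0.025 m).
It fails at once if a part is dropped or thrown (moves faster than 0.9 m/s clear of the fingers, a drop of about 40 mm) ((linear speed of lock_blue above 0.9 m/s and contact force between the fingers and lock_blue below 0.02 N) or (linear speed of lock_yellow above 0.9 m/s and contact force between the fingers and lock_yellow below 0.02 N) or (linear speed of pin_blue above 0.9 m/s and contact force between the fingers and pin_blue below 0.02 N) or (linear speed of pin_yellow above 0.9 m/s and contact force between the fingers and pin_yellow below 0.02 N) or (linear speed of barrel_yellow above 0.9 m/s and contact force between the fingers and barrel_yellow below 0.02 N)).
It also fails if it takes over 144 s, if anything falls off the work surface, if the arm or the gripper's body presses on something with over 40 N, if the wrist force passes 120 N, or if a joint passes its speed limit or range.

## Robot

A 7-joint arm with a two-finger parallel gripper is mounted at the origin on the work surface. World frame = base frame: x ahead of the robot, y to its left, z up, the work surface at z = 0. Lengths are in m, angles in rad, forces in N, time in s.
With the tool pointing down it reaches from about 0.4 to 0.85 m from the base axis. Payload 10.4 kg.
Tool frame: the origin (TCP) lies at the very end of the fingers, on their centre line; the grasp point (between the pads) lies grip_point_offset behind it (grip_point_offset is the distance from the TCP to the grasp point, in m); z points along the fingers, y is the line along which they close (so a half turn about z gives the same grasp; the last joint's range is limited). The gripper opens to 87 mm and grips with 3 to 60 N. Pads are 19 mm wide; open, the fingers measure 117 mm over their backs; the gripper's body (75 mm by 190 mm) begins 51 mm behind the grasp point.
Start: joints at [1.182, 0.332, -0.065, 1.46, 0.022, 1.35, -0.088], TCP at [0.224, -0.584, 0.223] pointing down, gripper open.
Joint ranges: [-2.6, 2.6], [-0.5, 2.12], [-1.47, 1.34], [0.16, 2.42], [-1.27, 4.41], [0.06, 2.06], [-2.6, 2.6]. Speed limits (rad/s): [2.22, 2.22, 2.79, 2.79, 3.14, 3.14, 3.14].

## Interface

Orientations are given as a unit quaternion [w, x, y, z].
In Python, from workcell import * gives the robot as it stands.
- The arm moves only by the tool jog_arm, never from a script. Its argument "motion" is a list of rows, each an object with "turn": the turn, a rotation vector about the tool's x, y, z in rad, a list of three; "translation": the shift along the tool's x, y, z in mm, a list of three; "grip": the opening in per cent of the stroke, from 0 (shut) to 100 (fully open). In form: [{"turn": [rx, ry, rz], "translation": [dx, dy, dz], "grip": grip}, ...]. A call has exactly 5 rows; each row shifts and turns the commanded pose from where the row before left it, along the tool's axes as they then stand; what a row does not reach is not made up. A row lasts 1/12 s, in which the tool goes at most 41.7 mm and 7.16 degrees, less where a joint would pass 70% of its speed; a pose out of reach is approached as far as the arm can. A call is refused whole if a number of a shift passes 41.7 or a number of a turn 0.125, either way. A call with a gripper value outside its range is refused whole. The fingers move at their own pace and stop on an object; "grip_force" is the grip in N (left out, the last holds). Time passes only in rows, so rows that do not move let the fingers close, or fill a call up. It gives the time, the measured TCP pose, the force, the opening and the grip force at its end, in the units of the state.
- state(): the state, without advancing time (a new reading comes with each control period).
- grab_frame(name): name is "scene" or "top" or "wrist"; returns a dict with "img" (420x560x3 uint8, red, green, blue), "mtx" (3x3 intrinsics, pixels), "dist" ([k1, k2, p1, p2, k3] as OpenCV has them; the pictures are not rectified), "world_to_cam" (4x4, takes a point from world to camera coordinates). Camera axes: x right, y down, z forward; pixel columns grow to the right and rows downward; lengths in m; the calibration is good to about 2 mm. A picture is of the moment at which its call begins. There is no depth.
- job_done(): hands the job in; it is judged then, once.
The state is a dict: "time_s": time; "q": joint angles; "qd": joint speeds; "effort": joint torques, N m; "tool_pos": TCP position; "tcp_rot": TCP orientation; "ft_force": force on the tool from outside, world axes, zero at the start; "moment": the same for the moment, N m; "gripper_width": opening from 0.0 (shut) to 1.0 (fully open); "grip_force": force on a finger pad.
Only numpy, scipy, OpenCV 4.12 (cv2) and the standard library are available. Lean on these libraries where they do the work, as an engineer would, in place of code of your own. Each camera call takes 0.05 s, during which the arm holds its last target. There are 200 camera calls.

## Working session

There is one attempt and no reset: what is moved stays moved. The work goes in short steps, Python scripts to look and compute and a tool call to move; the robot and the scene stay as the last step left them, time stands still between calls to the robot, and variables do not carry over. Pictures are saved under pics/ and viewed, at most 14 in all, crops included, and the job is handed in when it is done.

Besides the shell and the picture viewer there is one more tool, called as name(argument=value, ...), one argument or row to a line, values as JSON. jog_arm: Moves the arm, as the interface text tells. Its arguments: {"type":"object","properties":{"motion":{"type":"array"},"grip_force":{"type":"number"}},"required":["motion"]}

```bash
ls; mkdir -p pics; cat > h.py <<'E'
from workcell import *
import numpy as np, cv2
from scipy.spatial.transform import Rotation as R
def px2w(f,uv,z):
    uv=np.array(uv,float).reshape(-1,1,2)
    n=cv2.undistortPoints(uv,f["mtx"],np.array(f["dist"],float)).reshape(-1,2)
    T=np.array(f["world_to_cam"]); Rm,t=T[:3,:3],T[:3,3]
    c=-Rm.T@t; d=np.c_[n,np.ones(len(n))]@Rm
    return c+d*((z-c[2])/d[:,2])[:,None]
def save(f,name): cv2.imwrite("pics/"+name,f["img"][:,:,::-1])
E
python3 - <<'E'
from h import *
s=state(); print(s)
for n in("top","scene"):
    f=grab_frame(n); save(f,n+"0.png"); np.save(n+"0.npy",f,allow_pickle=True)
    T=np.array(f["world_to_cam"]);print(n,-T[:3,:3].T@T[:3,3])
E
```

```text
pics
{'time_s': 0.0, 'q': array([ 1.18240823,  0.33289438, -0.06474094,  1.46093311,  0.02160905,
        1.34991197, -0.08854086]), 'qd': array([ 0.00183599,  0.0005895 , -0.00034047,  0.00155379, -0.00177484,
       -0.00132946,  0.00261125]), 'effort': array([-7.21642245e-04, -6.23248672e+01,  2.41085660e-02, -3.89904284e+01,
       -6.12974307e-02,  3.96393193e-02,  2.10000726e-04]), 'tool_pos': array([ 0.22342805, -0.58328141,  0.22174392]), 'tcp_rot': array([-7.06845037e-04,  9.83319316e-01,  1.81886217e-01, -1.62595635e-04]), 'ft_force': array([ 0.59581413, -0.06329647, -0.12644107]), 'moment': array([ 0.05012196, -0.01628945, -0.04482089]), 'grip_force': 0.0, 'gripper_width': 1.0020286800800455}
top [ 0.36139302 -0.01184236  0.84929026]
scene [1.0216036  0.49232775 0.56328207]
```

View pics/top0.png

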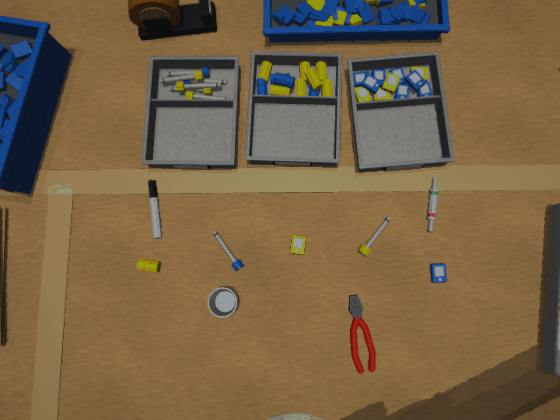

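View pics/scene0.png

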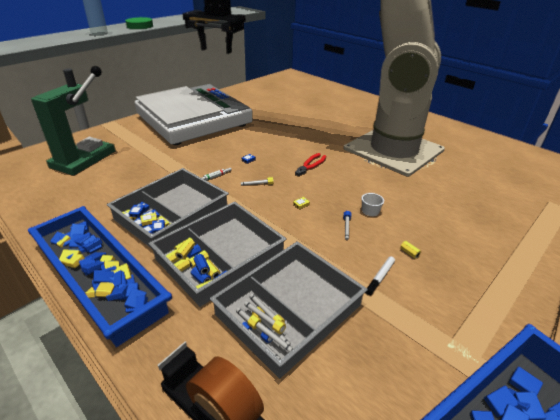

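```bash
python3 - <<'E'
import workcell; print([k for k in dir(workcell) if k[0]!='_'])
try: print(workcell.grip_point_offset)
except Exception as e: print(e)
E
```

```text
['Unreachable', 'grab_frame', 'grip_point_offset', 'job_done', 'state']
0.0187
```

The top view has the pins bin at about (192,110), barrels bin (294,108) and locks bin (400,110). The parts are barrel (148,266), blue pin (228,250), yellow lock (298,245), yellow pin (374,236) and blue lock (438,272). The marker is at (154,208) and the gauge at (433,204).

```bash
python3 - <<'E'
from h import *
f=np.load("top0.npy",allow_pickle=True).item(); img=f["img"]
hsv=cv2.cvtColor(img,cv2.COLOR_RGB2HSV)
print("tool px",np.round(px2w(f,[(290,415),(294,108)],0),3).tolist())
def comps(lo,hi,x0,y0,x1,y1):
    m=cv2.inRange(hsv,lo,hi); k=np.zeros_like(m); k[y0:y1,x0:x1]=m[y0:y1,x0:x1]
    k=cv2.morphologyEx(k,cv2.MORPH_CLOSE,np.ones((3,3)))
    for c in cv2.findContours(k,cv2.RETR_EXTERNAL,cv2.CHAIN_APPROX_NONE)[0]:
        if len(c)>8: yield c
for nm,lo,hi,z in(("Y",(24,170,120),(34,255,255),.010),("B",(102,150,70),(125,255,255),.010)):
    for c in comps(lo,hi,90,195,480,320):
        p=px2w(f,c,z)[:,:2].astype(np.float32)*1000
        r=cv2.minAreaRect(p); b=cv2.boxPoints(r)
        e=[b[1]-b[0],b[2]-b[1]]; L=max(e,key=np.linalg.norm)
        print(nm,c.reshape(-1,2).mean(0).round(),np.round(r[0],1),np.round(r[1],1),"longaxis deg",round(np.degrees(np.arctan2(L[1],L[0])),1))
# pins shanks: low-saturation bright
for box in((205,225,250,275),(355,210,395,260),(145,175,165,242),(420,172,445,236)):
    for c in comps((0,0,120),(180,70,255),*box):
        r=cv2.minAreaRect(px2w(f,c,.0076)[:,:2].astype(np.float32)*1000);b=cv2.boxPoints(r)
        e=[b[1]-b[0],b[2]-b[1]]; L=max(e,key=np.linalg.norm)
        print("shank",box,np.round(r[0],1),np.round(r[1],1),round(np.degrees(np.arctan2(L[1],L[0])),1))
# bins: rim outer corners
for nm,q in dict(pins=[(150,58),(239,57),(237,166),(145,166)],barrels=[(253,53),(341,54),(339,164),(247,163)],locks=[(349,58),(441,54),(452,162),(356,168)]).items():
    p=px2w(f,q,.045)[:,:2]*1000
    print(nm,p.round().tolist(),[round(np.linalg.norm(p[i]-p[(i+1)%4])) for i in range(4)])
E
```

```text
tool px [[0.126, 0.01, 0.0], [0.699, 0.0, 0.0]]
Y [147. 265.] [391.4 276.6] [38.8 20.1] longaxis deg 82.0
Y [364. 250.] [ 418.4 -128.4] [17.6 13.9] longaxis deg 55.2
Y [298. 244.] [428.9  -5.2] [25.3 33.3] longaxis deg -9.0
B [438. 273.] [ 375.3 -261. ] [32.6 25.1] longaxis deg 1.8
B [237. 264.] [392.3 107.8] [13.4 16.9] longaxis deg -56.5
shank (205, 225, 250, 275) [426.6 133.8] [69.   6.2] 35.5
shank (355, 210, 395, 260) [ 451.5 -155.1] [ 5.9 69. ] -38.9
shank (145, 175, 165, 242) [481.8 266.7] [76.5 13.4] 8.7
shank (420, 172, 445, 236) [ 466.1 -255.3] [11.1 28.1] -3.1
shank (420, 172, 445, 236) [ 520.6 -262. ] [13.  68.9] -8.2
pins [[788.0, 278.0], [786.0, 105.0], [570.0, 105.0], [572.0, 277.0]] [174, 216, 172, 216]
barrels [[794.0, 78.0], [788.0, -91.0], [572.0, -82.0], [576.0, 87.0]] [169, 216, 169, 218]
locks [[780.0, -106.0], [785.0, -280.0], [574.0, -287.0], [564.0, -113.0]] [174, 212, 174, 216]
```

```bash
python3 - <<'E'
import cv2
i=cv2.imread("pics/top0.png")[45:300,130:470]
cv2.imwrite("pics/crop0.png",cv2.resize(i,None,fx=2.35,fy=2.35,interpolation=cv2.INTER_CUBIC))
E
```

```text
(no output)
```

View pics/crop0.png

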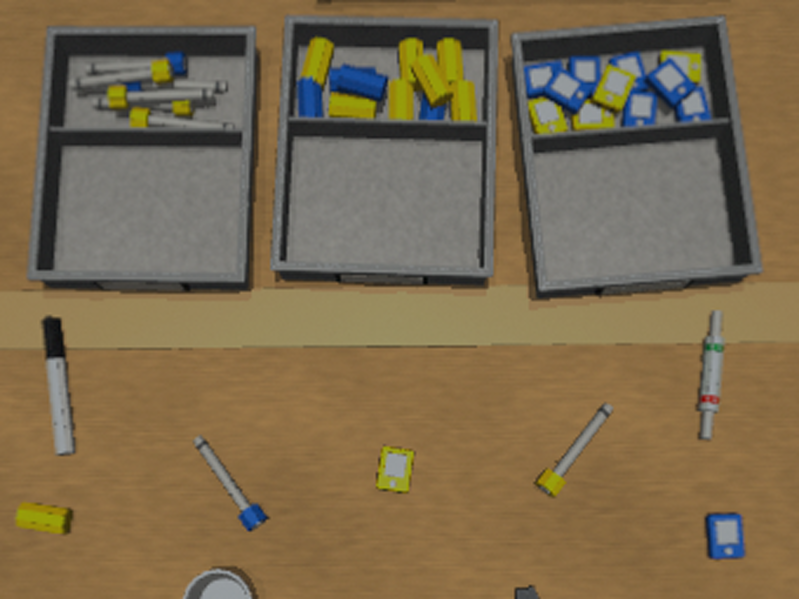

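Sizes and spacings agree with the given dimensions. I'll go above the blue lock first.

jog_arm(
  motion=[
    {"turn": [0, 0, 0.112], "translation": [0, 0, 0], "grip": 60},
    {"turn": [0, 0, 0.112], "translation": [0, 0, 0], "grip": 60},
    {"turn": [0, 0, 0.112], "translation": [0, 0, 0], "grip": 60},
    {"turn": [0, 0, 0], "translation": [18, -35.2, 0], "grip": 60},
    {"turn": [0, 0, 0], "translation": [18, -35.2, 0], "grip": 60},
  ],
  grip_force=15,
)

```text
time_s: 0.52
tool_pos: [0.2562, -0.5122, 0.2214]
tcp_rot: [-0.0, 1.0, 0.013, -0.001]
ft_force: [2.4, -0.5, 0.4]
gripper_width: 0.708
grip_force: 0.0
```

jog_arm(
  motion=[
    {"turn": [0, 0, 0], "translation": [18, -35.2, 0], "grip": 60},
    {"turn": [0, 0, 0], "translation": [18, -35.2, 0], "grip": 60},
    {"turn": [0, 0, 0], "translation": [18, -35.2, 0], "grip": 60},
    {"turn": [0, 0, 0], "translation": [18, -35.2, 0], "grip": 60},
    {"turn": [0, 0, 0], "translation": [18, -35.2, 0], "grip": 60},
  ],
)

```text
time_s: 0.93
tool_pos: [0.3424, -0.3317, 0.2223]
tcp_rot: [0.0, 1.0, 0.015, -0.0]
ft_force: [0.6, -0.3, -0.1]
gripper_width: 0.603
grip_force: 0.0
```

jog_arm(
  motion=[
    {"turn": [0, 0, 0], "translation": [18, -35.2, 0], "grip": 60},
    {"turn": [0, 0, 0], "translation": [18, -35.2, 0], "grip": 60},
    {"turn": [0, 0, 0], "translation": [0, 0, 30], "grip": 60},
    {"turn": [0, 0, 0], "translation": [0, 0, 30], "grip": 60},
    {"turn": [0, 0, 0], "translation": [0, 0, 30], "grip": 60},
  ],
)

```text
time_s: 1.35
tool_pos: [0.3764, -0.2616, 0.1318]
tcp_rot: [0.001, 1.0, 0.016, 0.0]
ft_force: [-0.2, -1.1, 0.2]
gripper_width: 0.598
grip_force: 0.0
```

jog_arm(
  motion=[
    {"turn": [0, 0, 0], "translation": [0, 0, 0], "grip": 60},
    {"turn": [0, 0, 0], "translation": [0, 0, 0], "grip": 60},
    {"turn": [0, 0, 0], "translation": [0, 0, 0], "grip": 60},
    {"turn": [0, 0, 0], "translation": [0, 0, 0], "grip": 60},
    {"turn": [0, 0, 0], "translation": [0, 0, 0], "grip": 60},
  ],
)

```text
time_s: 1.77
tool_pos: [0.3769, -0.2628, 0.1342]
tcp_rot: [0.001, 1.0, 0.015, 0.001]
ft_force: [0.6, 0.2, 0.4]
gripper_width: 0.594
grip_force: 0.0
```

```bash
cat >> h.py <<'E'
def pose(s=None):
    s=s or state(); w,x,y,z=s["tcp_rot"]; M=R.from_quat([x,y,z,w]).as_matrix()
    return np.array(s["tool_pos"]),M,np.arctan2(M[1,0],M[0,0])
def go(x,y,z,psi,s=None):
    "turn about tool z first, then shift in the turned tool frame (mm)"
    p,M,a=pose(s); d=(np.array([x,y,z])-p)*1000; dt=-(psi-a)
    Mf=np.array([[np.cos(psi),np.sin(psi),0],[np.sin(psi),-np.cos(psi),0],[0,0,-1]])
    tilt=R.from_matrix(M.T@Mf).as_rotvec()
    print("now",p.round(4),"psi",round(a,3),"| turn",tilt.round(3),"shift",(Mf.T@d).round(1))
def blob(f,col,z,show=True):
    hsv=cv2.cvtColor(f["img"],cv2.COLOR_RGB2HSV)
    lo,hi={"Y":((22,150,90),(36,255,255)),"B":((102,130,50),(128,255,255)),"S":((0,0,120),(180,60,255))}[col]
    k=cv2.morphologyEx(cv2.inRange(hsv,lo,hi),cv2.MORPH_CLOSE,np.ones((5,5)))
    for c in cv2.findContours(k,cv2.RETR_EXTERNAL,cv2.CHAIN_APPROX_NONE)[0]:
        if cv2.contourArea(c)<150: continue
        r=cv2.minAreaRect((px2w(f,c,z)[:,:2]*1000).astype(np.float32)); b=cv2.boxPoints(r)
        L=max([b[1]-b[0],b[2]-b[1]],key=np.linalg.norm)
        print(col,"px",c.reshape(-1,2).mean(0).round(),"mm",np.round(r[0],1),"size",np.round(r[1],1),"axis",round(float(np.arctan2(L[1],L[0])),3))
E
python3 - <<'E'
from h import *
go(.3753,-.261,.005,.03)
f=grab_frame("wrist"); save(f,"w1.png"); blob(f,"B",.010)
E
```

```text
now [ 0.3769 -0.2628  0.1342] psi 0.029 | turn [ 0.002 -0.002 -0.001] shift [ -1.6  -1.9 129.2]
B px [277. 206.] mm [ 375.3 -261.6] size [32.2 23.2] axis 0.02
```

View pics/w1.png

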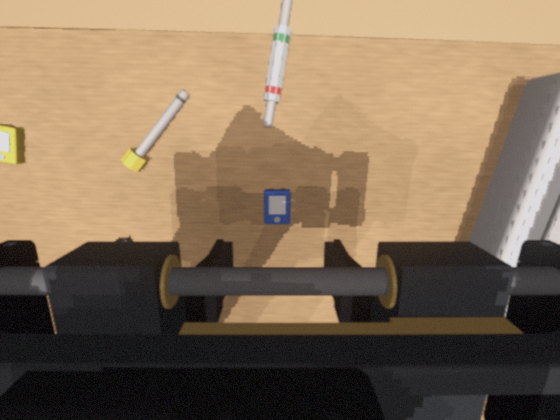

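The wrist view shows the blue lock at (277,206), which agrees with the top view to 1 mm. Grasping it now.

jog_arm(
  motion=[
    {"turn": [0, 0, 0], "translation": [-1.6, -1.4, 40], "grip": 60},
    {"turn": [0, 0, 0], "translation": [0, 0, 40], "grip": 60},
    {"turn": [0, 0, 0], "translation": [0, 0, 30], "grip": 60},
    {"turn": [0, 0, 0], "translation": [0, 0, 14], "grip": 60},
    {"turn": [0, 0, 0], "translation": [0, 0, 5], "grip": 60},
  ],
  grip_force=15,
)

```text
time_s: 2.23
tool_pos: [0.3733, -0.2602, 0.0017]
tcp_rot: [-0.001, 1.0, 0.015, -0.001]
ft_force: [0.4, 0.2, 0.5]
gripper_width: 0.599
grip_force: 0.0
```

jog_arm(
  motion=[
    {"turn": [0, 0, 0], "translation": [0, 0, 0], "grip": 0},
    {"turn": [0, 0, 0], "translation": [0, 0, 0], "grip": 0},
    {"turn": [0, 0, 0], "translation": [0, 0, 0], "grip": 0},
    {"turn": [0, 0, 0], "translation": [0, 0, 0], "grip": 0},
    {"turn": [0, 0, 0], "translation": [0, 0, 0], "grip": 0},
  ],
)

```text
time_s: 2.65
tool_pos: [0.3751, -0.2613, 0.0046]
tcp_rot: [0.001, 1.0, 0.015, 0.001]
ft_force: [1.4, 0.5, 0.2]
gripper_width: 0.305
grip_force: 0.0
```

jog_arm(
  motion=[
    {"turn": [0, 0, 0], "translation": [0, 0, -10], "grip": 0},
    {"turn": [0, 0, 0], "translation": [0, 0, -25], "grip": 0},
    {"turn": [0, 0, 0], "translation": [0, 0, -35], "grip": 0},
    {"turn": [0, 0, 0], "translation": [0, 0, -35], "grip": 0},
    {"turn": [0, 0, 0], "translation": [0, 0, -15], "grip": 0},
  ],
)

```text
time_s: 3.07
tool_pos: [0.3761, -0.2616, 0.1289]
tcp_rot: [0.002, 1.0, 0.015, 0.002]
ft_force: [1.0, 0.2, 0.1]
gripper_width: 0.294
grip_force: 15.0
```

```bash
python3 - <<'E'
from h import *
# locks bin: origin ~ (.635,-.198), yaw .045; slots y=-36,+36
o=np.array([.635,-.198]);a=.045;Rz=np.array([[np.cos(a),-np.sin(a)],[np.sin(a),np.cos(a)]])
for y in(-.036,.036): print((o+Rz@[0,y]).round(3))
x,y=o+Rz@[0,-.036]; go(x,y,.125,.045); print(state()["gripper_width"])
E
```

```text
[ 0.637 -0.234]
[ 0.633 -0.162]
now [ 0.3761 -0.2616  0.1289] psi 0.03 | turn [ 0.004 -0.005 -0.015] shift [261.5 -15.9   3.9]
0.2935368465964685
```

jog_arm(
  motion=[
    {"turn": [0, 0, -0.015], "translation": [37.4, -2.3, 0], "grip": 0},
    {"turn": [0, 0, 0], "translation": [37.4, -2.3, 0], "grip": 0},
    {"turn": [0, 0, 0], "translation": [37.4, -2.3, 0], "grip": 0},
    {"turn": [0, 0, 0], "translation": [37.4, -2.3, 0], "grip": 0},
    {"turn": [0, 0, 0], "translation": [37.4, -2.3, 0], "grip": 0},
  ],
)

```text
time_s: 3.48
tool_pos: [0.5625, -0.2414, 0.1248]
tcp_rot: [0.0, 1.0, 0.022, 0.0]
ft_force: [-0.0, -0.7, 0.8]
gripper_width: 0.293
grip_force: 15.0
```

jog_arm(
  motion=[
    {"turn": [0, 0, 0], "translation": [37.4, -2.3, 0], "grip": 0},
    {"turn": [0, 0, 0], "translation": [37.4, -2.3, 0], "grip": 0},
    {"turn": [0, 0, 0], "translation": [0, 0, 0], "grip": 0},
    {"turn": [0, 0, 0], "translation": [0, 0, 0], "grip": 0},
    {"turn": [0, 0, 0], "translation": [0, 0, 0], "grip": 0},
  ],
)

```text
time_s: 3.9
tool_pos: [0.6349, -0.2337, 0.124]
tcp_rot: [0.0, 1.0, 0.022, -0.0]
ft_force: [-0.5, -0.2, -0.3]
gripper_width: 0.297
grip_force: 15.0
```

```bash
python3 - <<'E'
from h import *
go(.637,-.234,.010,.045); print(state()["gripper_width"])
f=grab_frame("wrist"); save(f,"w2.png"); np.save("w2.npy",f,allow_pickle=True)
E
```

```text
now [ 0.6349 -0.2337  0.124 ] psi 0.045 | turn [ 0.  0. -0.] shift [  2.1   0.4 114. ]
0.29742577282830557
```

View pics/w2.png

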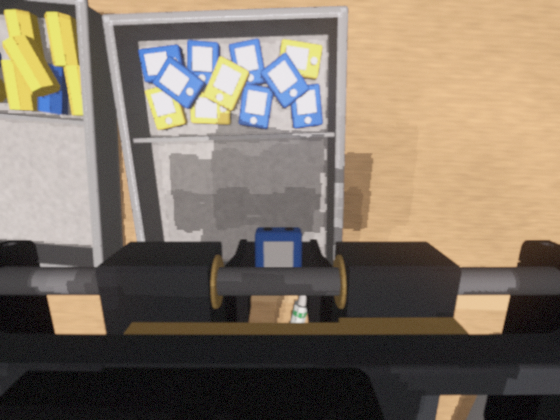

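The blue lock is held. The bin rim's back corners are at (106,20) and (346,12), and the divider runs from (135,140) to (333,134).

```bash
python3 - <<'E'
from h import *
f=np.load("w2.npy",allow_pickle=True).item()
print((px2w(f,[(106,20),(346,12),(342,235),(84,2),(95,243)],.045)*1000).round(0).tolist())
for z in (.045,.035,.004): print(z,(px2w(f,[(135,140),(333,134)],z)*1000).round(0).tolist())
E
```

```text
[[774.0, -105.0, 45.0], [787.0, -274.0, 45.0], [622.0, -288.0, 45.0], [785.0, -90.0, 45.0], [605.0, -79.0, 45.0]]
0.045 [[692.0, -120.0, 45.0], [703.0, -273.0, 45.0]]
0.035 [[692.0, -115.0, 35.0], [703.0, -274.0, 35.0]]
0.004 [[690.0, -101.0, 4.0], [703.0, -280.0, 4.0]]
```

jog_arm(
  motion=[
    {"turn": [0, 0, -0.03], "translation": [2, 1.5, 30], "grip": 0},
    {"turn": [0, 0, 0], "translation": [0, 0, 35], "grip": 0},
    {"turn": [0, 0, 0], "translation": [0, 0, 30], "grip": 0},
    {"turn": [0, 0, 0], "translation": [0, 0, 12], "grip": 0},
    {"turn": [0, 0, 0], "translation": [0, 0, 7], "grip": 0},
  ],
)

```text
time_s: 4.37
tool_pos: [0.6354, -0.2355, 0.0084]
tcp_rot: [-0.0, 0.999, 0.037, -0.001]
ft_force: [-10.7, 3.0, 18.5]
gripper_width: 0.297
grip_force: 15.0
```

jog_arm(
  motion=[
    {"turn": [0, 0, 0], "translation": [0, 0, 0], "grip": 0},
    {"turn": [0, 0, 0], "translation": [0, 0, 0], "grip": 0},
    {"turn": [0, 0, 0], "translation": [0, 0, 0], "grip": 0},
    {"turn": [0, 0, 0], "translation": [0, 0, 0], "grip": 20},
    {"turn": [0, 0, 0], "translation": [0, 0, 0], "grip": 44},
  ],
)

```text
time_s: 4.78
tool_pos: [0.6381, -0.2352, 0.0108]
tcp_rot: [0.0, 0.999, 0.037, 0.001]
ft_force: [-0.4, -1.4, 0.5]
gripper_width: 0.321
grip_force: 0.0
```

jog_arm(
  motion=[
    {"turn": [0, 0, 0], "translation": [0, 0, 0], "grip": 44},
    {"turn": [0, 0, 0], "translation": [0, 0, 0], "grip": 44},
    {"turn": [0, 0, 0], "translation": [0, 0, 0], "grip": 44},
    {"turn": [0, 0, 0], "translation": [0, 0, 0], "grip": 44},
    {"turn": [0, 0, 0], "translation": [0, 0, -20], "grip": 44},
  ],
)

```text
time_s: 5.2
tool_pos: [0.6348, -0.2343, 0.0257]
tcp_rot: [-0.001, 0.999, 0.037, -0.003]
ft_force: [-1.6, -0.2, 0.3]
gripper_width: 0.438
grip_force: 0.0
```

jog_arm(
  motion=[
    {"turn": [0, 0, 0], "translation": [0, 0, -40], "grip": 44},
    {"turn": [0, 0, 0], "translation": [0, 0, -40], "grip": 44},
    {"turn": [0, 0, 0], "translation": [0, 0, -15], "grip": 44},
    {"turn": [0, 0, 0], "translation": [0, 0, 0], "grip": 60},
    {"turn": [0, 0, 0], "translation": [0, 0, 0], "grip": 60},
  ],
)

```text
time_s: 5.62
tool_pos: [0.6379, -0.2352, 0.1257]
tcp_rot: [0.0, 0.999, 0.037, 0.001]
ft_force: [-1.1, -0.1, -0.7]
gripper_width: 0.522
grip_force: 0.0
```

```bash
python3 - <<'E'
from h import *
go(.429,-.0052,.125,-.157)
f=grab_frame("wrist"); blob(f,"B",.016)
E
```

```text
now [ 0.6379 -0.2352  0.1257] psi 0.075 | turn [ 0.001 -0.002  0.232] shift [-242.3 -194.5    0.7]
B px [278. 209.] mm [ 638.1 -235.1] size [32.5 23. ] axis 0.066
B px [ 54. 100.] mm [720.2 -36.4] size [19.6 18.4] axis 1.467
B px [185.  69.] mm [ 757.2 -143.8] size [55.9 55.6] axis 1.031
```

jog_arm(
  motion=[
    {"turn": [0, 0, 0.116], "translation": [0, 0, 0], "grip": 60},
    {"turn": [0, 0, 0.116], "translation": [0, 0, 0], "grip": 60},
    {"turn": [0, 0, 0], "translation": [-30.3, -24.3, 0], "grip": 60},
    {"turn": [0, 0, 0], "translation": [-30.3, -24.3, 0], "grip": 60},
    {"turn": [0, 0, 0], "translation": [-30.3, -24.3, 0], "grip": 60},
  ],
)

```text
time_s: 6.08
tool_pos: [0.5568, -0.1476, 0.1221]
tcp_rot: [-0.0, 0.997, -0.079, -0.002]
ft_force: [0.0, 0.7, 0.7]
gripper_width: 0.595
grip_force: 0.0
```

jog_arm(
  motion=[
    {"turn": [0, 0, 0], "translation": [-30.3, -24.3, 0], "grip": 60},
    {"turn": [0, 0, 0], "translation": [-30.3, -24.3, 0], "grip": 60},
    {"turn": [0, 0, 0], "translation": [-30.3, -24.3, 0], "grip": 60},
    {"turn": [0, 0, 0], "translation": [-30.3, -24.3, 0], "grip": 60},
    {"turn": [0, 0, 0], "translation": [-30.3, -24.3, 0], "grip": 60},
  ],
)

```text
time_s: 6.5
tool_pos: [0.4259, -0.0041, 0.1229]
tcp_rot: [0.0, 0.997, -0.079, -0.001]
ft_force: [0.6, 0.6, 0.9]
gripper_width: 0.598
grip_force: 0.0
```

jog_arm(
  motion=[
    {"turn": [0, 0, 0], "translation": [0, 0, 0], "grip": 60},
    {"turn": [0, 0, 0], "translation": [0, 0, 0], "grip": 60},
    {"turn": [0, 0, 0], "translation": [0, 0, 0], "grip": 60},
    {"turn": [0, 0, 0], "translation": [0, 0, 0], "grip": 60},
    {"turn": [0, 0, 0], "translation": [0, 0, 0], "grip": 60},
  ],
)

```text
time_s: 6.92
tool_pos: [0.4287, -0.0058, 0.1241]
tcp_rot: [-0.0, 0.997, -0.079, -0.0]
ft_force: [1.4, 0.8, -1.1]
gripper_width: 0.602
grip_force: 0.0
```

```bash
python3 - <<'E'
from h import *
go(.429,-.0052,.0045,-.157)
f=grab_frame("wrist"); blob(f,"Y",.011)
E
```

```text
now [ 0.4287 -0.0058  0.1241] psi -0.159 | turn [-0.     0.001 -0.002] shift [  0.2  -0.6 119.6]
Y px [277. 207.] mm [428.7  -4.5] size [24.6 32.8] axis -0.157
```

jog_arm(
  motion=[
    {"turn": [0, 0, 0], "translation": [0, -1, 40], "grip": 60},
    {"turn": [0, 0, 0], "translation": [0, 0, 40], "grip": 60},
    {"turn": [0, 0, 0], "translation": [0, 0, 25], "grip": 60},
    {"turn": [0, 0, 0], "translation": [0, 0, 10], "grip": 60},
    {"turn": [0, 0, 0], "translation": [0, 0, 4.5], "grip": 60},
  ],
)

```text
time_s: 7.38
tool_pos: [0.4276, -0.0042, 0.0035]
tcp_rot: [-0.0, 0.997, -0.079, -0.002]
ft_force: [-0.6, -0.1, -0.3]
gripper_width: 0.603
grip_force: 0.0
```

jog_arm(
  motion=[
    {"turn": [0, 0, 0], "translation": [0, 0, 0], "grip": 0},
    {"turn": [0, 0, 0], "translation": [0, 0, 0], "grip": 0},
    {"turn": [0, 0, 0], "translation": [0, 0, 0], "grip": 0},
    {"turn": [0, 0, 0], "translation": [0, 0, 0], "grip": 0},
    {"turn": [0, 0, 0], "translation": [0, 0, 0], "grip": 0},
  ],
)

```text
time_s: 7.8
tool_pos: [0.4293, -0.0042, 0.006]
tcp_rot: [0.0, 0.997, -0.079, 0.001]
ft_force: [-0.1, -0.7, -0.2]
gripper_width: 0.304
grip_force: 0.1
```

jog_arm(
  motion=[
    {"turn": [0, 0, 0], "translation": [0, 0, 0], "grip": 0},
    {"turn": [0, 0, 0], "translation": [0, 0, -20], "grip": 0},
    {"turn": [0, 0, 0], "translation": [0, 0, -40], "grip": 0},
    {"turn": [0, 0, 0], "translation": [0, 0, -40], "grip": 0},
    {"turn": [0, 0, 0], "translation": [0, 0, -20], "grip": 0},
  ],
)

```text
time_s: 8.22
tool_pos: [0.43, -0.0037, 0.1294]
tcp_rot: [-0.0, 0.997, -0.078, 0.002]
ft_force: [1.6, -0.6, 0.2]
gripper_width: 0.295
grip_force: 15.0
```

jog_arm(
  motion=[
    {"turn": [0, 0, -0.118], "translation": [0, 0, 0], "grip": 0},
    {"turn": [0, 0, -0.118], "translation": [0, 0, 0], "grip": 0},
    {"turn": [0, 0, 0], "translation": [27.4, 25, 0], "grip": 0},
    {"turn": [0, 0, 0], "translation": [27.4, 25, 0], "grip": 0},
    {"turn": [0, 0, 0], "translation": [27.4, 25, 0], "grip": 0},
  ],
)

```text
time_s: 8.63
tool_pos: [0.5175, -0.0735, 0.1256]
tcp_rot: [0.001, 0.999, 0.04, 0.001]
ft_force: [1.1, 1.3, 1.1]
gripper_width: 0.296
grip_force: 15.0
```

jog_arm(
  motion=[
    {"turn": [0, 0, 0], "translation": [27.4, 25, 0], "grip": 0},
    {"turn": [0, 0, 0], "translation": [27.4, 25, 0], "grip": 0},
    {"turn": [0, 0, 0], "translation": [27.4, 25, 0], "grip": 0},
    {"turn": [0, 0, 0], "translation": [27.4, 25, 0], "grip": 0},
    {"turn": [0, 0, 0], "translation": [0, 0, 0], "grip": 0},
  ],
)

```text
time_s: 9.05
tool_pos: [0.6362, -0.169, 0.1233]
tcp_rot: [0.001, 0.999, 0.037, -0.0]
ft_force: [-1.5, -0.6, -0.6]
gripper_width: 0.299
grip_force: 15.0
```

jog_arm(
  motion=[
    {"turn": [0, 0, 0], "translation": [0, 0, 0], "grip": 0},
    {"turn": [0, 0, 0], "translation": [0, 0, 0], "grip": 0},
    {"turn": [0, 0, 0], "translation": [0, 0, 0], "grip": 0},
    {"turn": [0, 0, 0], "translation": [0, 0, 0], "grip": 0},
    {"turn": [0, 0, 0], "translation": [0, 0, 0], "grip": 0},
  ],
)

```text
time_s: 9.47
tool_pos: [0.6332, -0.1628, 0.1257]
tcp_rot: [0.0, 0.999, 0.04, 0.0]
ft_force: [-0.2, -0.5, -1.2]
gripper_width: 0.299
grip_force: 15.0
```

```bash
python3 - <<'E'
from h import *
go(.633,-.165,.010,.077); print(state()["gripper_width"])
E
```

```text
now [ 0.6332 -0.1628  0.1257] psi 0.08 | turn [ 0.    -0.001  0.003] shift [ -0.4   2.2 115.7]
0.29919835520488236
```

jog_arm(
  motion=[
    {"turn": [0, 0, 0], "translation": [0, 1.5, 40], "grip": 0},
    {"turn": [0, 0, 0], "translation": [0, 0, 35], "grip": 0},
    {"turn": [0, 0, 0], "translation": [0, 0, 20], "grip": 0},
    {"turn": [0, 0, 0], "translation": [0, 0, 10], "grip": 0},
    {"turn": [0, 0, 0], "translation": [0, 0, 5], "grip": 0},
  ],
)

```text
time_s: 9.88
tool_pos: [0.6328, -0.1645, 0.0139]
tcp_rot: [-0.0, 0.999, 0.04, -0.001]
ft_force: [-0.1, 1.0, -0.4]
gripper_width: 0.296
grip_force: 15.0
```

jog_arm(
  motion=[
    {"turn": [0, 0, 0], "translation": [0, 0, 3], "grip": 0},
    {"turn": [0, 0, 0], "translation": [0, 0, 1], "grip": 0},
    {"turn": [0, 0, 0], "translation": [0, 0, 0], "grip": 0},
    {"turn": [0, 0, 0], "translation": [0, 0, 0], "grip": 20},
    {"turn": [0, 0, 0], "translation": [0, 0, 0], "grip": 44},
  ],
)

```text
time_s: 10.3
tool_pos: [0.6343, -0.1651, 0.0122]
tcp_rot: [0.0, 0.999, 0.039, 0.001]
ft_force: [-0.2, 0.8, 0.1]
gripper_width: 0.321
grip_force: 0.0
```

jog_arm(
  motion=[
    {"turn": [0, 0, 0], "translation": [0, 0, 0], "grip": 44},
    {"turn": [0, 0, 0], "translation": [0, 0, 0], "grip": 44},
    {"turn": [0, 0, 0], "translation": [0, 0, 0], "grip": 44},
    {"turn": [0, 0, 0], "translation": [0, 0, 0], "grip": 44},
    {"turn": [0, 0, 0], "translation": [0, 0, -20], "grip": 44},
  ],
)

```text
time_s: 10.72
tool_pos: [0.6311, -0.1645, 0.0275]
tcp_rot: [-0.001, 0.999, 0.039, -0.003]
ft_force: [-0.5, 0.3, -0.7]
gripper_width: 0.441
grip_force: 0.0
```

jog_arm(
  motion=[
    {"turn": [0, 0, 0], "translation": [0, 0, -40], "grip": 44},
    {"turn": [0, 0, 0], "translation": [0, 0, -40], "grip": 44},
    {"turn": [0, 0, 0], "translation": [0, 0, -20], "grip": 44},
    {"turn": [0, 0, 0], "translation": [0, 0, 0], "grip": 50},
    {"turn": [0, 0, 0], "translation": [0, 0, 0], "grip": 50},
  ],
)

```text
time_s: 11.13
tool_pos: [0.6345, -0.1651, 0.1327]
tcp_rot: [0.001, 0.999, 0.039, 0.001]
ft_force: [-0.3, -0.6, -0.8]
gripper_width: 0.487
grip_force: 0.0
```

```bash
python3 - <<'E'
from h import *
go(.4414,-.1469,.125,-.679)
f=grab_frame("wrist"); blob(f,"Y",.016);save(f,"w3.png")
E
```

```text
now [ 0.6345 -0.1651  0.1327] psi 0.079 | turn [ 0.    -0.003  0.758] shift [-161.7  107.1    7.7]
```

View pics/w3.png

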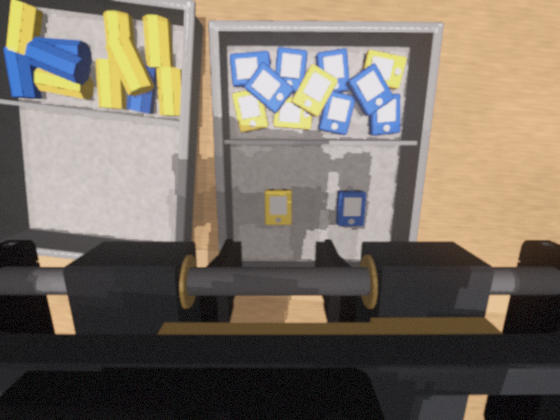

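Both locks lie flat in their bin, at (278,207) and (351,208). The yellow pin is next.

jog_arm(
  motion=[
    {"turn": [0, 0, 0.108], "translation": [0, 0, 0], "grip": 50},
    {"turn": [0, 0, 0.108], "translation": [0, 0, 0], "grip": 50},
    {"turn": [0, 0, 0.108], "translation": [0, 0, 0], "grip": 50},
    {"turn": [0, 0, 0.108], "translation": [0, 0, 0], "grip": 50},
    {"turn": [0, 0, 0.108], "translation": [0, 0, 0], "grip": 50},
  ],
)

```text
time_s: 11.6
tool_pos: [0.6327, -0.1648, 0.1291]
tcp_rot: [0.0, 0.973, -0.231, -0.001]
ft_force: [-0.7, 0.6, -0.5]
gripper_width: 0.502
grip_force: 0.0
```

jog_arm(
  motion=[
    {"turn": [0, 0, 0.108], "translation": [0, 0, 0], "grip": 50},
    {"turn": [0, 0, 0.108], "translation": [0, 0, 0], "grip": 50},
    {"turn": [0, 0, 0], "translation": [-32.3, 21.4, 1.5], "grip": 50},
    {"turn": [0, 0, 0], "translation": [-32.3, 21.4, 1.5], "grip": 50},
    {"turn": [0, 0, 0], "translation": [-32.3, 21.4, 1.5], "grip": 50},
  ],
)

```text
time_s: 12.02
tool_pos: [0.5154, -0.1537, 0.1241]
tcp_rot: [0.0, 0.943, -0.332, -0.002]
ft_force: [0.1, -0.4, 0.6]
gripper_width: 0.5
grip_force: 0.0
```

jog_arm(
  motion=[
    {"turn": [0, 0, 0], "translation": [-32.3, 21.4, 1.5], "grip": 50},
    {"turn": [0, 0, 0], "translation": [-32.3, 21.4, 1.5], "grip": 50},
    {"turn": [0, 0, 0], "translation": [0, 0, 0], "grip": 50},
    {"turn": [0, 0, 0], "translation": [0, 0, 0], "grip": 50},
    {"turn": [0, 0, 0], "translation": [0, 0, 0], "grip": 50},
  ],
)

```text
time_s: 12.43
tool_pos: [0.4407, -0.1471, 0.1232]
tcp_rot: [0.0, 0.943, -0.332, -0.0]
ft_force: [0.6, -0.8, -0.6]
gripper_width: 0.5
grip_force: 0.0
```

```bash
python3 - <<'E'
from h import *
go(.4414,-.1469,.004,-.679)
f=grab_frame("wrist"); blob(f,"Y",.012); blob(f,"S",.0076); save(f,"w4.png")
E
```

```text
now [ 0.4407 -0.1471  0.1232] psi -0.677 | turn [0.    0.    0.002] shift [  0.4  -0.6 119.2]
Y px [277. 240.] mm [ 416.4 -126.3] size [16.3 16.3] axis 0.895
S px [503. 286.] mm [ 228.8 -275.4] size [22.7 17. ] axis 0.82
S px [277. 194.] mm [ 449.7 -153.1] size [ 8.4 72.4] axis -0.674
S px [ 28. 126.] mm [614.6 -25.5] size [ 91.5 186.1] axis -0.907
S px [334.  71.] mm [ 502.4 -257.6] size [ 15.4 105.7] axis -0.139
S px [139.  37.] mm [ 605.6 -140.9] size [189.   92.9] axis 0.888
```

View pics/w4.png

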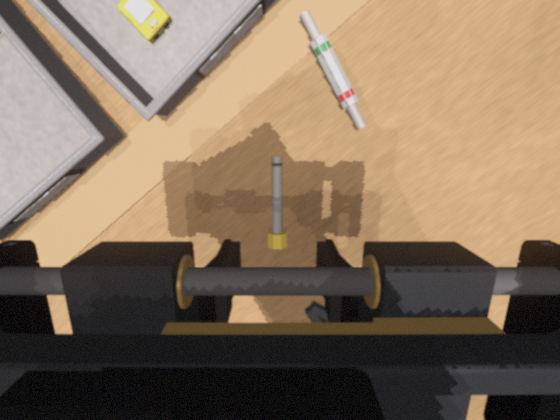

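Wrist and top views agree within 2 mm on the yellow pin, at (277,194). Grasping it and carrying it to the pins bin.

jog_arm(
  motion=[
    {"turn": [0, 0, 0], "translation": [-1, -0.7, 40], "grip": 50},
    {"turn": [0, 0, 0], "translation": [0, 0, 40], "grip": 50},
    {"turn": [0, 0, 0], "translation": [0, 0, 25], "grip": 50},
    {"turn": [0, 0, 0], "translation": [0, 0, 10], "grip": 50},
    {"turn": [0, 0, 0], "translation": [0, 0, 4.5], "grip": 50},
  ],
  grip_force=20,
)

```text
time_s: 12.9
tool_pos: [0.4401, -0.1454, 0.0023]
tcp_rot: [-0.0, 0.943, -0.332, -0.002]
ft_force: [-0.0, 0.6, 0.3]
gripper_width: 0.499
grip_force: 0.0
```

jog_arm(
  motion=[
    {"turn": [0, 0, 0], "translation": [0, 0, 0], "grip": 0},
    {"turn": [0, 0, 0], "translation": [0, 0, 0], "grip": 0},
    {"turn": [0, 0, 0], "translation": [0, 0, 0], "grip": 0},
    {"turn": [0, 0, 0], "translation": [0, 0, 0], "grip": 0},
    {"turn": [0, 0, 0], "translation": [0, 0, 0], "grip": 0},
  ],
)

```text
time_s: 13.32
tool_pos: [0.4411, -0.1462, 0.005]
tcp_rot: [0.0, 0.943, -0.332, 0.001]
ft_force: [0.1, -0.4, -0.3]
gripper_width: 0.208
grip_force: 0.0
```

jog_arm(
  motion=[
    {"turn": [0, 0, 0], "translation": [0, 0, 0], "grip": 0},
    {"turn": [0, 0, 0], "translation": [0, 0, 0], "grip": 0},
    {"turn": [0, 0, 0], "translation": [0, 0, 0], "grip": 0},
    {"turn": [0, 0, 0], "translation": [0, 0, 0], "grip": 0},
    {"turn": [0, 0, 0], "translation": [0, 0, 0], "grip": 0},
  ],
)

```text
time_s: 13.73
tool_pos: [0.4408, -0.1461, 0.0044]
tcp_rot: [0.0, 0.943, -0.332, 0.0]
ft_force: [-0.8, -0.6, 6.3]
gripper_width: 0.09
grip_force: 20.0
```

jog_arm(
  motion=[
    {"turn": [0, 0, 0], "translation": [0, 0, -5], "grip": 0},
    {"turn": [0, 0, 0], "translation": [0, 0, -20], "grip": 0},
    {"turn": [0, 0, 0], "translation": [0, 0, -35], "grip": 0},
    {"turn": [0, 0, 0], "translation": [0, 0, -40], "grip": 0},
    {"turn": [0, 0, 0], "translation": [0, 0, -25], "grip": 0},
  ],
)

```text
time_s: 14.15
tool_pos: [0.4409, -0.1459, 0.1324]
tcp_rot: [-0.0, 0.943, -0.332, 0.001]
ft_force: [1.2, -0.8, -0.5]
gripper_width: 0.095
grip_force: 20.0
```

jog_arm(
  motion=[
    {"turn": [0, 0, -0.113], "translation": [0, 0, 0], "grip": 0},
    {"turn": [0, 0, -0.113], "translation": [0, 0, 0], "grip": 0},
    {"turn": [0, 0, -0.113], "translation": [0, 0, 0], "grip": 0},
    {"turn": [0, 0, -0.113], "translation": [0, 0, 0], "grip": 0},
    {"turn": [0, 0, -0.113], "translation": [0, 0, 0], "grip": 0},
  ],
)

```text
time_s: 14.57
tool_pos: [0.44, -0.1458, 0.129]
tcp_rot: [-0.0, 0.999, -0.053, -0.0]
ft_force: [1.2, -0.8, -0.5]
gripper_width: 0.094
grip_force: 20.0
```

jog_arm(
  motion=[
    {"turn": [0, 0, -0.113], "translation": [0, 0, 0], "grip": 0},
    {"turn": [0, 0, 0], "translation": [21.3, -33.2, 0], "grip": 0},
    {"turn": [0, 0, 0], "translation": [21.3, -33.2, 0], "grip": 0},
    {"turn": [0, 0, 0], "translation": [21.3, -33.2, 0], "grip": 0},
    {"turn": [0, 0, 0], "translation": [21.3, -33.2, 0], "grip": 0},
  ],
)

```text
time_s: 14.98
tool_pos: [0.5258, -0.0116, 0.1291]
tcp_rot: [0.0, 1.0, -0.0, -0.0]
ft_force: [1.2, -1.1, -0.4]
gripper_width: 0.092
grip_force: 20.0
```

jog_arm(
  motion=[
    {"turn": [0, 0, 0], "translation": [21.3, -33.2, 0], "grip": 0},
    {"turn": [0, 0, 0], "translation": [21.3, -33.2, 0], "grip": 0},
    {"turn": [0, 0, 0], "translation": [21.3, -33.2, 0], "grip": 0},
    {"turn": [0, 0, 0], "translation": [21.3, -33.2, 0], "grip": 0},
    {"turn": [0, 0, 0], "translation": [21.3, -33.2, 0], "grip": 0},
  ],
)

```text
time_s: 15.4
tool_pos: [0.6323, 0.1544, 0.1287]
tcp_rot: [0.0, 1.0, 0.0, -0.0]
ft_force: [0.1, -0.3, -0.4]
gripper_width: 0.095
grip_force: 20.0
```

jog_arm(
  motion=[
    {"turn": [0, 0, 0], "translation": [0, 0, 0], "grip": 0},
    {"turn": [0, 0, 0], "translation": [0, 0, 0], "grip": 0},
    {"turn": [0, 0, 0], "translation": [0, 0, 0], "grip": 0},
    {"turn": [0, 0, 0], "translation": [0, 0, 0], "grip": 0},
    {"turn": [0, 0, 0], "translation": [0, 0, 0], "grip": 0},
  ],
)

```text
time_s: 15.82
tool_pos: [0.6317, 0.1513, 0.1293]
tcp_rot: [0.001, 1.0, -0.001, 0.0]
ft_force: [-0.2, 0.2, -0.9]
gripper_width: 0.09
grip_force: 20.0
```

```bash
python3 - <<'E'
from h import *
go(.632,.153,.008,0); print(state()["gripper_width"])
f=grab_frame("wrist"); save(f,"w5.png"); np.save("w5.npy",f,allow_pickle=True)
E
```

```text
now [0.6317 0.1513 0.1293] psi -0.001 | turn [ 0.001 -0.    -0.001] shift [  0.3  -1.7 121.3]
0.08992023374985697
```

View pics/w5.png

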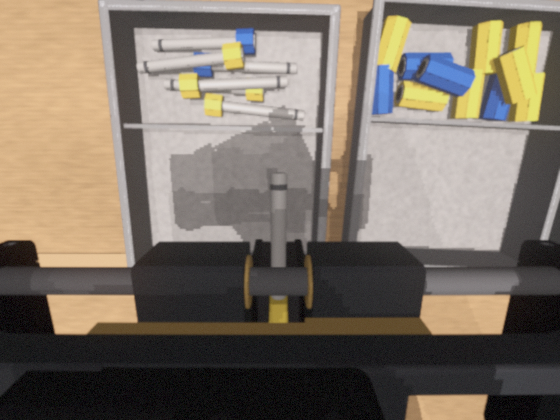

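The pin is held straight. The pins bin's back rim corners are at (101,5) and (340,10), and the divider runs from (124,126) to (324,130).

```bash
python3 - <<'E'
from h import *
f=np.load("w5.npy",allow_pickle=True).item()
print((px2w(f,[(101,5),(340,10),(327,235)],.045)*1000).round(0).tolist())
print((px2w(f,[(376,2),(347,240)],.045)*1000).round(0).tolist())
print((px2w(f,[(124,126),(324,130)],.040)*1000).round(0).tolist())
E
```

```text
[[788.0, 278.0, 45.0], [785.0, 107.0, 45.0], [614.0, 110.0, 45.0]]
[[790.0, 82.0, 45.0], [610.0, 92.0, 45.0]]
[[705.0, 275.0, 40.0], [702.0, 115.0, 40.0]]
```

jog_arm(
  motion=[
    {"turn": [0, 0, 0.017], "translation": [3, -5, 30], "grip": 0},
    {"turn": [0, 0, 0], "translation": [0, 0, 40], "grip": 0},
    {"turn": [0, 0, 0], "translation": [0, 0, 30], "grip": 0},
    {"turn": [0, 0, 0], "translation": [0, 0, 10], "grip": 0},
    {"turn": [0, 0, 0], "translation": [0, 0, 5], "grip": 0},
  ],
)

```text
time_s: 16.28
tool_pos: [0.6336, 0.1569, 0.0123]
tcp_rot: [0.001, 1.0, -0.008, -0.002]
ft_force: [0.7, -0.1, 1.0]
gripper_width: 0.094
grip_force: 20.0
```

jog_arm(
  motion=[
    {"turn": [0, 0, 0], "translation": [0, 0, 3], "grip": 0},
    {"turn": [0, 0, 0], "translation": [0, 0, 2], "grip": 0},
    {"turn": [0, 0, 0], "translation": [0, 0, 0], "grip": 0},
    {"turn": [0, 0, 0], "translation": [0, 0, 0], "grip": 0},
    {"turn": [0, 0, 0], "translation": [0, 0, 0], "grip": 15},
  ],
)

```text
time_s: 16.7
tool_pos: [0.6356, 0.1582, 0.0104]
tcp_rot: [-0.0, 1.0, -0.008, 0.001]
ft_force: [-0.1, -0.3, -0.0]
gripper_width: 0.122
grip_force: 0.0
```

jog_arm(
  motion=[
    {"turn": [0, 0, 0], "translation": [0, 0, 0], "grip": 38},
    {"turn": [0, 0, 0], "translation": [0, 0, 0], "grip": 38},
    {"turn": [0, 0, 0], "translation": [0, 0, 0], "grip": 38},
    {"turn": [0, 0, 0], "translation": [0, 0, 0], "grip": 38},
    {"turn": [0, 0, 0], "translation": [0, 0, 0], "grip": 38},
  ],
)

```text
time_s: 17.12
tool_pos: [0.6349, 0.158, 0.0091]
tcp_rot: [0.0, 1.0, -0.008, 0.0]
ft_force: [-0.4, -0.3, 0.9]
gripper_width: 0.364
grip_force: 0.0
```

jog_arm(
  motion=[
    {"turn": [0, 0, 0], "translation": [0, 0, -20], "grip": 38},
    {"turn": [0, 0, 0], "translation": [0, 0, -40], "grip": 38},
    {"turn": [0, 0, 0], "translation": [0, 0, -40], "grip": 38},
    {"turn": [0, 0, 0], "translation": [0, 0, -20], "grip": 50},
    {"turn": [0, 0, 0], "translation": [0, 0, 0], "grip": 50},
  ],
)

```text
time_s: 17.53
tool_pos: [0.6376, 0.1591, 0.1353]
tcp_rot: [-0.001, 1.0, -0.008, 0.004]
ft_force: [0.4, 0.3, 0.3]
gripper_width: 0.455
grip_force: 0.0
```

```bash
python3 - <<'E'
from h import *
go(.416,.1261,.125,.645)
f=grab_frame("wrist"); blob(f,"Y",.016);blob(f,"S",.0116)
E
```

```text
now [0.6376 0.1591 0.1353] psi -0.016 | turn [ 0.001 -0.009 -0.661] shift [-196.9 -106.8   10.3]
Y px [279. 239.] mm [604.8 159.4] size [13.8 14.5] axis -0.02
S px [500. 284.] mm [550.7 -71.4] size [16.6 31.2] axis -1.448
S px [554. 212.] mm [ 627.6 -112.5] size [10.3 58.5] axis -0.042
S px [543.  57.] mm [766.5 -71.4] size [ 9.2 31.9] axis -0.023
S px [443.  50.] mm [773.8  15.4] size [59.7 31.4] axis 1.382
S px [233. 148.] mm [694.3 201. ] size [197.3 215.9] axis -0.024
S px [448. 105.] mm [697.5 -10.2] size [178. 218.] axis -0.044
```

jog_arm(
  motion=[
    {"turn": [0, 0, -0.11], "translation": [0, 0, 0], "grip": 50},
    {"turn": [0, 0, -0.11], "translation": [0, 0, 0], "grip": 50},
    {"turn": [0, 0, -0.11], "translation": [0, 0, 0], "grip": 50},
    {"turn": [0, 0, -0.11], "translation": [0, 0, 0], "grip": 50},
    {"turn": [0, 0, -0.11], "translation": [0, 0, 0], "grip": 50},
  ],
)

```text
time_s: 18.0
tool_pos: [0.6342, 0.1578, 0.1277]
tcp_rot: [0.0, 0.964, 0.266, -0.001]
ft_force: [1.0, 0.5, -0.6]
gripper_width: 0.5
grip_force: 0.0
```

jog_arm(
  motion=[
    {"turn": [0, 0, -0.11], "translation": [0, 0, 0], "grip": 50},
    {"turn": [0, 0, 0], "translation": [-32.8, -17.8, 0.5], "grip": 50},
    {"turn": [0, 0, 0], "translation": [-32.8, -17.8, 0.5], "grip": 50},
    {"turn": [0, 0, 0], "translation": [-32.8, -17.8, 0.5], "grip": 50},
    {"turn": [0, 0, 0], "translation": [-32.8, -17.8, 0.5], "grip": 50},
  ],
)

```text
time_s: 18.42
tool_pos: [0.4848, 0.1357, 0.1254]
tcp_rot: [-0.0, 0.949, 0.316, -0.001]
ft_force: [0.2, 0.2, 1.0]
gripper_width: 0.501
grip_force: 0.0
```

jog_arm(
  motion=[
    {"turn": [0, 0, 0], "translation": [-32.8, -17.8, 0.5], "grip": 50},
    {"turn": [0, 0, 0], "translation": [-32.8, -17.8, 0.5], "grip": 50},
    {"turn": [0, 0, 0], "translation": [0, 0, 0], "grip": 50},
    {"turn": [0, 0, 0], "translation": [0, 0, 0], "grip": 50},
    {"turn": [0, 0, 0], "translation": [0, 0, 0], "grip": 50},
  ],
)

```text
time_s: 18.83
tool_pos: [0.4138, 0.1251, 0.126]
tcp_rot: [0.0, 0.949, 0.316, 0.0]
ft_force: [0.7, 0.1, -0.1]
gripper_width: 0.502
grip_force: 0.0
```

```bash
python3 - <<'E'
from h import *
go(.416,.1261,.004,.645)
f=grab_frame("wrist"); blob(f,"B",.012); blob(f,"S",.0076)
E
```

```text
now [0.4138 0.1251 0.126 ] psi 0.644 | turn [ 0.001 -0.    -0.001] shift [  2.4   0.6 122. ]
B px [279. 237.] mm [390.1 108. ] size [14.3 14.5] axis -0.926
S px [505. 285.] mm [ 486.6 -111.7] size [13.2 22. ] axis -1.061
S px [279. 190.] mm [425.4 133.4] size [71.7  8.4] axis 0.645
S px [524.  87.] mm [609.2  21.3] size [160.8  90.6] axis 0.872
S px [411.  17.] mm [597.4 131. ] size [ 44.9 105.6] axis -0.921
S px [193.  44.] mm [481.  266.9] size [81.2 16.2] axis 0.156
```

jog_arm(
  motion=[
    {"turn": [0, 0, 0], "translation": [1.8, 0.5, 40], "grip": 50},
    {"turn": [0, 0, 0], "translation": [0, 0, 40], "grip": 50},
    {"turn": [0, 0, 0], "translation": [0, 0, 27], "grip": 50},
    {"turn": [0, 0, 0], "translation": [0, 0, 10], "grip": 50},
    {"turn": [0, 0, 0], "translation": [0, 0, 4.5], "grip": 50},
  ],
  grip_force=20,
)

```text
time_s: 19.3
tool_pos: [0.4144, 0.1263, 0.0028]
tcp_rot: [-0.001, 0.949, 0.316, -0.002]
ft_force: [0.5, -0.8, 0.0]
gripper_width: 0.502
grip_force: 0.0
```

jog_arm(
  motion=[
    {"turn": [0, 0, 0], "translation": [0, 0, 0], "grip": 0},
    {"turn": [0, 0, 0], "translation": [0, 0, 0], "grip": 0},
    {"turn": [0, 0, 0], "translation": [0, 0, 0], "grip": 0},
    {"turn": [0, 0, 0], "translation": [0, 0, 0], "grip": 0},
    {"turn": [0, 0, 0], "translation": [0, 0, 0], "grip": 0},
  ],
)

```text
time_s: 19.72
tool_pos: [0.4159, 0.1261, 0.0055]
tcp_rot: [0.0, 0.949, 0.316, 0.001]
ft_force: [-0.2, 0.2, -0.6]
gripper_width: 0.206
grip_force: 0.0
```

jog_arm(
  motion=[
    {"turn": [0, 0, 0], "translation": [0, 0, 0], "grip": 0},
    {"turn": [0, 0, 0], "translation": [0, 0, 0], "grip": 0},
    {"turn": [0, 0, 0], "translation": [0, 0, 0], "grip": 0},
    {"turn": [0, 0, 0], "translation": [0, 0, 0], "grip": 0},
    {"turn": [0, 0, 0], "translation": [0, 0, 0], "grip": 0},
  ],
)

```text
time_s: 20.13
tool_pos: [0.4155, 0.126, 0.0048]
tcp_rot: [0.0, 0.949, 0.316, 0.0]
ft_force: [-0.2, -0.9, 5.8]
gripper_width: 0.09
grip_force: 20.0
```

jog_arm(
  motion=[
    {"turn": [0, 0, 0], "translation": [0, 0, -5], "grip": 0},
    {"turn": [0, 0, 0], "translation": [0, 0, -20], "grip": 0},
    {"turn": [0, 0, 0], "translation": [0, 0, -35], "grip": 0},
    {"turn": [0, 0, 0], "translation": [0, 0, -40], "grip": 0},
    {"turn": [0, 0, 0], "translation": [0, 0, -25], "grip": 0},
  ],
)

```text
time_s: 20.55
tool_pos: [0.4153, 0.1268, 0.1327]
tcp_rot: [-0.0, 0.948, 0.317, 0.001]
ft_force: [1.2, -0.4, -0.5]
gripper_width: 0.096
grip_force: 20.0
```

jog_arm(
  motion=[
    {"turn": [0, 0, 0.11], "translation": [0, 0, 0], "grip": 0},
    {"turn": [0, 0, 0.11], "translation": [0, 0, 0], "grip": 0},
    {"turn": [0, 0, 0.11], "translation": [0, 0, 0], "grip": 0},
    {"turn": [0, 0, 0.11], "translation": [0, 0, 0], "grip": 0},
    {"turn": [0, 0, 0.11], "translation": [0, 0, 0], "grip": 0},
  ],
)

```text
time_s: 20.97
tool_pos: [0.4146, 0.126, 0.1295]
tcp_rot: [0.0, 0.999, 0.044, -0.0]
ft_force: [-0.7, -0.2, -0.5]
gripper_width: 0.095
grip_force: 20.0
```

jog_arm(
  motion=[
    {"turn": [0, 0, 0.112], "translation": [0, 0, 0], "grip": 0},
    {"turn": [0, 0, 0], "translation": [31.2, -15.9, 0], "grip": 0},
    {"turn": [0, 0, 0], "translation": [31.2, -15.9, 0], "grip": 0},
    {"turn": [0, 0, 0], "translation": [31.2, -15.9, 0], "grip": 0},
    {"turn": [0, 0, 0], "translation": [31.2, -15.9, 0], "grip": 0},
  ],
)

```text
time_s: 21.38
tool_pos: [0.5422, 0.1876, 0.1293]
tcp_rot: [0.0, 1.0, -0.01, -0.0]
ft_force: [-0.3, 0.4, 0.5]
gripper_width: 0.096
grip_force: 20.0
```

jog_arm(
  motion=[
    {"turn": [0, 0, 0], "translation": [31.2, -15.9, 0], "grip": 0},
    {"turn": [0, 0, 0], "translation": [31.2, -15.9, 0], "grip": 0},
    {"turn": [0, 0, 0], "translation": [31.2, -15.9, 0], "grip": 0},
    {"turn": [0, 0, 0], "translation": [0, 0, 0], "grip": 0},
    {"turn": [0, 0, 0], "translation": [0, 0, 0], "grip": 0},
  ],
)

```text
time_s: 21.8
tool_pos: [0.6354, 0.2343, 0.1279]
tcp_rot: [-0.0, 1.0, -0.009, -0.001]
ft_force: [-1.0, -0.1, 0.1]
gripper_width: 0.092
grip_force: 20.0
```

jog_arm(
  motion=[
    {"turn": [0, 0, 0], "translation": [0, 0, 0], "grip": 0},
    {"turn": [0, 0, 0], "translation": [0, 0, 0], "grip": 0},
    {"turn": [0, 0, 0], "translation": [0, 0, 0], "grip": 0},
    {"turn": [0, 0, 0], "translation": [0, 0, 0], "grip": 0},
    {"turn": [0, 0, 0], "translation": [0, 0, 0], "grip": 0},
  ],
)

```text
time_s: 22.22
tool_pos: [0.6353, 0.2328, 0.1301]
tcp_rot: [0.0, 1.0, -0.009, 0.0]
ft_force: [-0.8, 0.3, 0.1]
gripper_width: 0.093
grip_force: 20.0
```

```bash
python3 - <<'E'
from h import *
go(.636,.233,.0095,-.018); print(state()["gripper_width"])
f=grab_frame("wrist"); save(f,"w6.png")
E
```

```text
now [0.6353 0.2328 0.1301] psi -0.018 | turn [ 0.    -0.001 -0.   ] shift [  0.7  -0.2 120.6]
0.09264851061673772
```

View pics/w6.png

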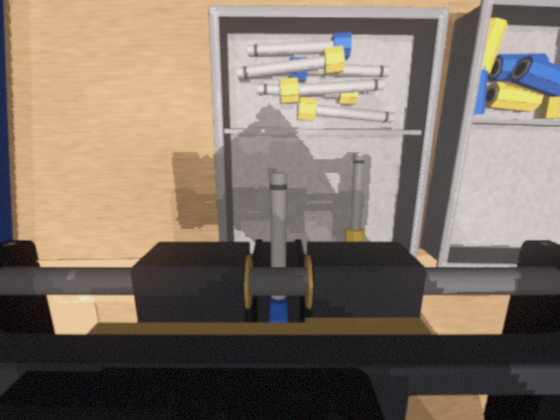

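The yellow pin lies flat at (356,200) and the blue pin is held over its slot. Setting it down.

jog_arm(
  motion=[
    {"turn": [0, 0, 0], "translation": [0.5, 0, 30], "grip": 0},
    {"turn": [0, 0, 0], "translation": [0, 0, 40], "grip": 0},
    {"turn": [0, 0, 0], "translation": [0, 0, 30], "grip": 0},
    {"turn": [0, 0, 0], "translation": [0, 0, 10], "grip": 0},
    {"turn": [0, 0, 0], "translation": [0, 0, 5], "grip": 0},
  ],
)

```text
time_s: 22.68
tool_pos: [0.6348, 0.2326, 0.0127]
tcp_rot: [0.001, 1.0, -0.009, -0.002]
ft_force: [-0.2, -0.6, -0.5]
gripper_width: 0.092
grip_force: 20.0
```

jog_arm(
  motion=[
    {"turn": [0, 0, 0], "translation": [0, 0, 3], "grip": 0},
    {"turn": [0, 0, 0], "translation": [0, 0, 2], "grip": 0},
    {"turn": [0, 0, 0], "translation": [0, 0, 0], "grip": 0},
    {"turn": [0, 0, 0], "translation": [0, 0, 0], "grip": 0},
    {"turn": [0, 0, 0], "translation": [0, 0, 0], "grip": 15},
  ],
)

```text
time_s: 23.1
tool_pos: [0.6367, 0.2336, 0.0109]
tcp_rot: [-0.0, 1.0, -0.009, 0.001]
ft_force: [-0.1, -0.3, 0.0]
gripper_width: 0.114
grip_force: 0.0
```

jog_arm(
  motion=[
    {"turn": [0, 0, 0], "translation": [0, 0, 0], "grip": 38},
    {"turn": [0, 0, 0], "translation": [0, 0, 0], "grip": 38},
    {"turn": [0, 0, 0], "translation": [0, 0, 0], "grip": 38},
    {"turn": [0, 0, 0], "translation": [0, 0, 0], "grip": 38},
    {"turn": [0, 0, 0], "translation": [0, 0, 0], "grip": 38},
  ],
)

```text
time_s: 23.52
tool_pos: [0.636, 0.2333, 0.0096]
tcp_rot: [0.0, 1.0, -0.009, 0.0]
ft_force: [0.8, -0.6, 0.3]
gripper_width: 0.362
grip_force: 0.0
```

jog_arm(
  motion=[
    {"turn": [0, 0, 0], "translation": [0, 0, -20], "grip": 38},
    {"turn": [0, 0, 0], "translation": [0, 0, -40], "grip": 38},
    {"turn": [0, 0, 0], "translation": [0, 0, -40], "grip": 38},
    {"turn": [0, 0, 0], "translation": [0, 0, -20], "grip": 50},
    {"turn": [0, 0, 0], "translation": [0, 0, 0], "grip": 50},
  ],
)

```text
time_s: 23.93
tool_pos: [0.6384, 0.2348, 0.1359]
tcp_rot: [-0.002, 1.0, -0.009, 0.004]
ft_force: [-0.5, -0.2, 0.6]
gripper_width: 0.452
grip_force: 0.0
```

jog_arm(
  motion=[
    {"turn": [0, 0, -0.121], "translation": [0, 0, 0], "grip": 50},
    {"turn": [0, 0, -0.121], "translation": [0, 0, 0], "grip": 50},
    {"turn": [0, 0, -0.121], "translation": [0, 0, 0], "grip": 50},
    {"turn": [0, 0, -0.121], "translation": [0, 0, 0], "grip": 50},
    {"turn": [0, 0, -0.121], "translation": [0, 0, 0], "grip": 50},
  ],
)

```text
time_s: 24.35
tool_pos: [0.6358, 0.2332, 0.1291]
tcp_rot: [0.0, 0.956, 0.292, -0.0]
ft_force: [-0.6, 0.0, -0.3]
gripper_width: 0.5
grip_force: 0.0
```

jog_arm(
  motion=[
    {"turn": [0, 0, -0.121], "translation": [0, 0, 0], "grip": 50},
    {"turn": [0, 0, -0.121], "translation": [0, 0, 0], "grip": 50},
    {"turn": [0, 0, -0.121], "translation": [0, 0, 0], "grip": 50},
    {"turn": [0, 0, -0.121], "translation": [0, 0, 0], "grip": 50},
    {"turn": [0, 0, -0.121], "translation": [0, 0, 0], "grip": 50},
  ],
)

```text
time_s: 24.77
tool_pos: [0.6358, 0.2332, 0.1291]
tcp_rot: [-0.0, 0.826, 0.564, -0.0]
ft_force: [-0.8, -0.3, -0.5]
gripper_width: 0.505
grip_force: 0.0
```

```bash
python3 - <<'E'
from h import *
go(.3914,.2766,.13,1.431)
E
```

```text
now [0.6358 0.2332 0.1291] psi 1.198 | turn [-0.     0.    -0.233] shift [   8.9 -248.1   -0.9]
```

jog_arm(
  motion=[
    {"turn": [0, 0, -0.117], "translation": [0, 0, 0], "grip": 50},
    {"turn": [0, 0, -0.117], "translation": [0, 0, 0], "grip": 50},
    {"turn": [0, 0, 0], "translation": [1.3, -35.4, 0], "grip": 50},
    {"turn": [0, 0, 0], "translation": [1.3, -35.4, 0], "grip": 50},
    {"turn": [0, 0, 0], "translation": [1.3, -35.4, 0], "grip": 50},
  ],
)

```text
time_s: 25.18
tool_pos: [0.5299, 0.2525, 0.1287]
tcp_rot: [-0.0, 0.757, 0.654, -0.0]
ft_force: [0.1, 1.1, 1.0]
gripper_width: 0.499
grip_force: 0.0
```

jog_arm(
  motion=[
    {"turn": [0, 0, 0], "translation": [1.3, -35.4, 0], "grip": 50},
    {"turn": [0, 0, 0], "translation": [1.3, -35.4, 0], "grip": 50},
    {"turn": [0, 0, 0], "translation": [1.3, -35.4, 0], "grip": 50},
    {"turn": [0, 0, 0], "translation": [1.3, -35.4, 0], "grip": 50},
    {"turn": [0, 0, 0], "translation": [0, 0, 0], "grip": 50},
  ],
)

```text
time_s: 25.6
tool_pos: [0.3858, 0.2798, 0.129]
tcp_rot: [0.001, 0.754, 0.657, -0.001]
ft_force: [0.3, 0.9, -0.2]
gripper_width: 0.499
grip_force: 0.0
```

jog_arm(
  motion=[
    {"turn": [0, 0, 0], "translation": [0, 0, 0], "grip": 50},
    {"turn": [0, 0, 0], "translation": [0, 0, 0], "grip": 50},
    {"turn": [0, 0, 0], "translation": [0, 0, 0], "grip": 50},
    {"turn": [0, 0, 0], "translation": [0, 0, 0], "grip": 50},
    {"turn": [0, 0, 0], "translation": [0, 0, 0], "grip": 50},
  ],
)

```text
time_s: 26.02
tool_pos: [0.3926, 0.278, 0.1294]
tcp_rot: [-0.0, 0.757, 0.654, -0.0]
ft_force: [-0.1, -0.0, -0.7]
gripper_width: 0.503
grip_force: 0.0
```

```bash
python3 - <<'E'
from h import *
go(.3914,.2766,.005,1.431)
f=grab_frame("wrist"); blob(f,"Y",.012); save(f,"w7.png"); print((px2w(f,[(440,60)],0)).round(3))
E
```

```text
now [0.3926 0.278  0.1294] psi 1.425 | turn [-0.001 -0.    -0.006] shift [ -1.6  -1.  124.4]
Y px [278. 211.] mm [390.6 273.7] size [39.6 18.8] axis 1.418
[[0.552 0.388 0.   ]]
```

View pics/w7.png

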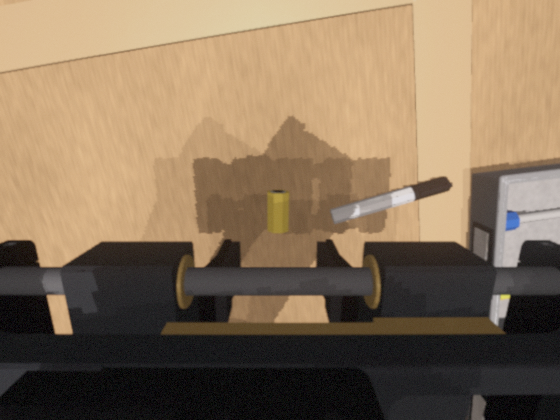

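The barrel is at (278,211), with the marker's near end at (332,215), clear of the fingers at reduced opening. Grasping the barrel.

jog_arm(
  motion=[
    {"turn": [0, 0, 0], "translation": [-2.9, -1.2, 0], "grip": 42},
    {"turn": [0, 0, 0], "translation": [0, 0, 25], "grip": 42},
    {"turn": [0, 0, 0], "translation": [0, 0, 35], "grip": 42},
    {"turn": [0, 0, 0], "translation": [0, 0, 30], "grip": 42},
    {"turn": [0, 0, 0], "translation": [0, 0, 20], "grip": 42},
  ],
  grip_force=15,
)

```text
time_s: 26.48
tool_pos: [0.3895, 0.2744, 0.0169]
tcp_rot: [-0.0, 0.757, 0.654, -0.001]
ft_force: [-0.3, -0.4, 0.3]
gripper_width: 0.42
grip_force: 0.0
```

jog_arm(
  motion=[
    {"turn": [0, 0, 0], "translation": [0, 0, 10], "grip": 42},
    {"turn": [0, 0, 0], "translation": [0, 0, 5], "grip": 42},
    {"turn": [0, 0, 0], "translation": [0, 0, 0], "grip": 42},
    {"turn": [0, 0, 0], "translation": [0, 0, 0], "grip": 0},
    {"turn": [0, 0, 0], "translation": [0, 0, 0], "grip": 0},
  ],
)

```text
time_s: 26.9
tool_pos: [0.3914, 0.2759, 0.0058]
tcp_rot: [0.0, 0.757, 0.654, 0.001]
ft_force: [-0.9, -0.2, 0.5]
gripper_width: 0.341
grip_force: 0.0
```

jog_arm(
  motion=[
    {"turn": [0, 0, 0], "translation": [0, 0, 0], "grip": 0},
    {"turn": [0, 0, 0], "translation": [0, 0, 0], "grip": 0},
    {"turn": [0, 0, 0], "translation": [0, 0, 0], "grip": 0},
    {"turn": [0, 0, 0], "translation": [0, 0, 0], "grip": 0},
    {"turn": [0, 0, 0], "translation": [0, 0, 0], "grip": 0},
  ],
)

```text
time_s: 27.32
tool_pos: [0.3912, 0.2756, 0.0054]
tcp_rot: [0.0, 0.757, 0.654, 0.001]
ft_force: [-0.2, -1.9, 7.7]
gripper_width: 0.227
grip_force: 15.0
```

jog_arm(
  motion=[
    {"turn": [0, 0, 0], "translation": [0, 0, -5], "grip": 0},
    {"turn": [0, 0, 0], "translation": [0, 0, -20], "grip": 0},
    {"turn": [0, 0, 0], "translation": [0, 0, -35], "grip": 0},
    {"turn": [0, 0, 0], "translation": [0, 0, -40], "grip": 0},
    {"turn": [0, 0, 0], "translation": [0, 0, -25], "grip": 0},
  ],
)

```text
time_s: 27.73
tool_pos: [0.3905, 0.2765, 0.1328]
tcp_rot: [0.0, 0.756, 0.655, 0.001]
ft_force: [0.9, 1.1, -0.7]
gripper_width: 0.228
grip_force: 15.0
```

jog_arm(
  motion=[
    {"turn": [0, 0, -0.1], "translation": [0, 0, 0], "grip": 0},
    {"turn": [0, 0, 0], "translation": [-26.3, 26.2, 0], "grip": 0},
    {"turn": [0, 0, 0], "translation": [-26.3, 26.2, 0], "grip": 0},
    {"turn": [0, 0, 0], "translation": [-26.3, 26.2, 0], "grip": 0},
    {"turn": [0, 0, 0], "translation": [-26.3, 26.2, 0], "grip": 0},
  ],
)

```text
time_s: 28.15
tool_pos: [0.4914, 0.1641, 0.1301]
tcp_rot: [0.0, 0.723, 0.691, 0.0]
ft_force: [1.1, 0.4, 0.2]
gripper_width: 0.226
grip_force: 15.0
```

jog_arm(
  motion=[
    {"turn": [0, 0, 0], "translation": [-26.3, 26.2, 0], "grip": 0},
    {"turn": [0, 0, 0], "translation": [-26.3, 26.2, 0], "grip": 0},
    {"turn": [0, 0, 0], "translation": [-26.3, 26.2, 0], "grip": 0},
    {"turn": [0, 0, 0], "translation": [-26.3, 26.2, 0], "grip": 0},
    {"turn": [0, 0, 0], "translation": [-26.3, 26.2, 0], "grip": 0},
  ],
)

```text
time_s: 28.57
tool_pos: [0.6163, 0.0266, 0.1298]
tcp_rot: [0.0, 0.723, 0.691, -0.0]
ft_force: [0.2, 0.5, -0.2]
gripper_width: 0.228
grip_force: 15.0
```

jog_arm(
  motion=[
    {"turn": [0, 0, 0], "translation": [-26.3, 26.2, 0], "grip": 0},
    {"turn": [0, 0, 0], "translation": [0, 0, 0], "grip": 0},
    {"turn": [0, 0, 0], "translation": [0, 0, 0], "grip": 0},
    {"turn": [0, 0, 0], "translation": [0, 0, 0], "grip": 0},
    {"turn": [0, 0, 0], "translation": [0, 0, 0], "grip": 0},
  ],
)

```text
time_s: 28.98
tool_pos: [0.6398, 0.0022, 0.1299]
tcp_rot: [-0.0, 0.722, 0.692, 0.0]
ft_force: [1.0, 0.2, -0.6]
gripper_width: 0.226
grip_force: 15.0
```

```bash
python3 - <<'E'
from h import *
go(.641,0,.010,1.525); print(state()["gripper_width"])
f=grab_frame("wrist"); save(f,"w8.png"); np.save("w8.npy",f,allow_pickle=True)
E
```

```text
now [0.6398 0.0022 0.1299] psi 1.528 | turn [-0.    -0.     0.003] shift [ -2.2   1.3 119.9]
0.22601754518403488
```

View pics/w8.png

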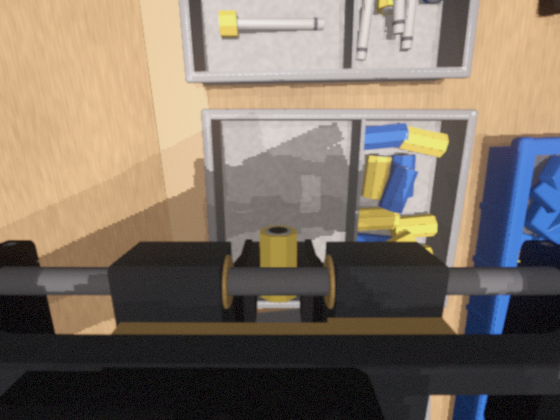

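The barrel is held at (279,250), centred between the front wall and the divider of the barrels bin. Setting it down.

jog_arm(
  motion=[
    {"turn": [0, 0, 0], "translation": [-2, 1, 30], "grip": 0},
    {"turn": [0, 0, 0], "translation": [0, 0, 40], "grip": 0},
    {"turn": [0, 0, 0], "translation": [0, 0, 30], "grip": 0},
    {"turn": [0, 0, 0], "translation": [0, 0, 10], "grip": 0},
    {"turn": [0, 0, 0], "translation": [0, 0, 5], "grip": 0},
  ],
)

```text
time_s: 29.45
tool_pos: [0.6399, -0.0005, 0.0132]
tcp_rot: [-0.001, 0.722, 0.691, -0.001]
ft_force: [0.0, 0.4, 0.4]
gripper_width: 0.228
grip_force: 15.0
```

jog_arm(
  motion=[
    {"turn": [0, 0, 0], "translation": [0, 0, 3], "grip": 0},
    {"turn": [0, 0, 0], "translation": [0, 0, 1.5], "grip": 0},
    {"turn": [0, 0, 0], "translation": [0, 0, 0], "grip": 0},
    {"turn": [0, 0, 0], "translation": [0, 0, 0], "grip": 0},
    {"turn": [0, 0, 0], "translation": [0, 0, 0], "grip": 25},
  ],
)

```text
time_s: 29.87
tool_pos: [0.642, -0.0011, 0.0113]
tcp_rot: [0.001, 0.723, 0.691, 0.001]
ft_force: [-0.9, 0.3, -0.5]
gripper_width: 0.24
grip_force: 0.0
```

jog_arm(
  motion=[
    {"turn": [0, 0, 0], "translation": [0, 0, 0], "grip": 42},
    {"turn": [0, 0, 0], "translation": [0, 0, 0], "grip": 42},
    {"turn": [0, 0, 0], "translation": [0, 0, 0], "grip": 42},
    {"turn": [0, 0, 0], "translation": [0, 0, 0], "grip": 42},
    {"turn": [0, 0, 0], "translation": [0, 0, 0], "grip": 42},
  ],
)

```text
time_s: 30.28
tool_pos: [0.6413, -0.0012, 0.0101]
tcp_rot: [0.0, 0.723, 0.691, -0.0]
ft_force: [-1.2, -0.1, -0.2]
gripper_width: 0.415
grip_force: 0.0
```

jog_arm(
  motion=[
    {"turn": [0, 0, 0], "translation": [0, 0, -20], "grip": 42},
    {"turn": [0, 0, 0], "translation": [0, 0, -40], "grip": 42},
    {"turn": [0, 0, 0], "translation": [0, 0, -40], "grip": 42},
    {"turn": [0, 0, 0], "translation": [0, 0, -40], "grip": 42},
    {"turn": [0, 0, 0], "translation": [0, 0, -40], "grip": 42},
  ],
)

```text
time_s: 30.7
tool_pos: [0.6409, -0.001, 0.192]
tcp_rot: [-0.0, 0.723, 0.691, 0.0]
ft_force: [1.6, -0.7, -0.4]
gripper_width: 0.419
grip_force: 0.0
```

jog_arm(
  motion=[
    {"turn": [0, 0, 0], "translation": [0, -40, -10], "grip": 42},
    {"turn": [0, 0, 0], "translation": [0, -40, 0], "grip": 42},
    {"turn": [0, 0, 0], "translation": [0, -40, 0], "grip": 42},
    {"turn": [0, 0, 0], "translation": [0, -40, 0], "grip": 42},
    {"turn": [0, 0, 0], "translation": [0, -40, 0], "grip": 42},
  ],
)

```text
time_s: 31.12
tool_pos: [0.4451, 0.0079, 0.1993]
tcp_rot: [-0.001, 0.723, 0.691, -0.001]
ft_force: [-1.1, 0.4, 1.1]
gripper_width: 0.42
grip_force: 0.0
```

jog_arm(
  motion=[
    {"turn": [0, 0, 0], "translation": [0, 0, 0], "grip": 42},
    {"turn": [0, 0, 0], "translation": [0, 0, 0], "grip": 42},
    {"turn": [0, 0, 0], "translation": [0, 0, 0], "grip": 42},
    {"turn": [0, 0, 0], "translation": [0, 0, 0], "grip": 42},
    {"turn": [0, 0, 0], "translation": [0, 0, 0], "grip": 42},
  ],
)

```text
time_s: 31.53
tool_pos: [0.4481, 0.008, 0.2004]
tcp_rot: [-0.001, 0.722, 0.692, 0.001]
ft_force: [0.5, 0.6, 0.3]
gripper_width: 0.42
grip_force: 0.0
```

```bash
python3 - <<'E'
from h import *
s=grab_frame("scene"); f=grab_frame("top"); blob(f,"Y",.018)
a=s["img"][150:380,90:410]; b=f["img"][45:275,130:460]
cv2.imwrite("pics/end.png",np.hstack([cv2.resize(a,(400,288)),cv2.resize(b,(400,288))])[:,:,::-1])
E
```

```text
Y px [380. 136.] mm [ 632.4 -164.2] size [32.6 24.7] axis 0.092
Y px [376.  91.] mm [ 726.4 -165.6] size [47.7 92.9] axis -1.139
Y px [310.  69.] mm [769.9 -34.9] size [56.6 37.9] axis 1.552
Y px [339.  19.] mm [881.  -88.9] size [30.2 92.1] axis -1.549
```

View pics/end.png

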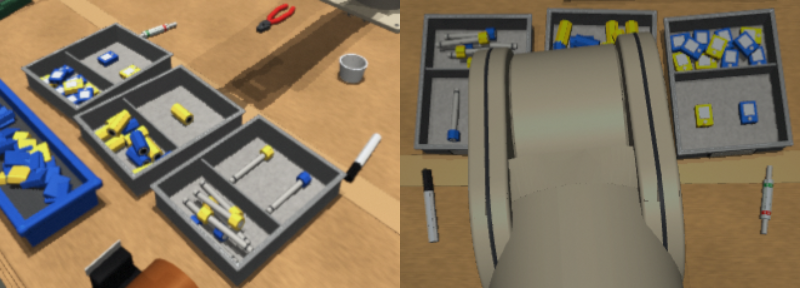

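All five parts lie flat in the right compartments: locks at (705,115) and (748,112), barrel at (181,112), pins at (253,163) and (291,192). The marker and gauge are where they were.

```bash
python3 -c "
from workcell import *
print(job_done())"
```

```text
the job is handed in; nothing more can be done
None
```

I put all five parts flat in the front compartments of their own bins, left the marker and gauge where they lay, and handed the job in at about 32 s of robot time; no verdict came back.

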